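# Ease open the spring-lid slide case beside the microscope

## Task

Open the case of microscope slides, the wide, low one of the two dark cases on the bench: press the round push button on its lid all the way in to free the catch, and keep the fingertips on the lid as its spring lifts it, letting it rise slowly instead of snapping open. Leave it standing fully open by itself, and keep the other, narrow and taller case shut.

Things in the scene. Friction and masses are not known exactly. Their poses are not given: they have to be found in the camera images.
- slide_button_top (a point): Centre of the top of the slide case's push button: a pale grey disc, 28 mm across, in a black ring on the lid, 30 mm from the lid's free edge and half-way along its width. With the lid shut its top is 60 mm above the bench, 8 mm proud of the lid. It goes straight in by 6 mm at 3 to 4 N, frees the catch when about 4 mm in, stays in, and rises with the lid. Axes as slide_hinge.
- slide_hinge (a point): Middle of the slide case's hinge line, 42 mm above the bench at the lid's underside. Axes turn with the lid: y along the hinge; lid shut: z up, -x level towards the button (100 mm away) and the free edge (130 mm), the side facing the robot within about 25 degrees. The case is dark grey plastic, 130 mm deep, 180 wide along the hinge, 52 high when shut; it cannot shift.
- slide_lid (a joint): Opening angle of the slide case's 10 mm thick lid, rad: 0 shut, 1.1 (63 degrees) fully open at its stop. The free edge swings up and back towards the hinge side. Once freed, a spring drives it up, pushing a fingertip at the button with about 2.5 N at first, less as it opens, and holds it open at the stop. Not held back, it snaps up at over 5 rad/s.
- lens_lid (a joint): Opening angle of the lid of the other case, rad, 0 shut: same dark plastic and same kind of button, 130 mm deep but only 95 mm wide along its hinge, and taller (75 mm). To be left shut.
There are look-alikes about, which are no part of the job. What is shaped like the part that bears slide_button_top but pink is not meant.

How it is judged:
By the outcome, as a careful person would: the job done as asked, in the order asked, and still so for the second after the job is handed in, with the robot touching nothing.
It also fails if it takes over 35 s, if anything falls off the work surface, if the arm or the gripper's body presses on something with over 40 N, if the wrist force passes 120 N, or if a joint passes its speed limit or range.

## Robot

A 6-joint arm with a two-finger parallel gripper is mounted at the origin on the work surface. World frame = base frame: x ahead of the robot, y to its left, z up, the work surface at z = 0. Lengths are in mm, angles in rad, forces in N, time in s.
With the tool pointing down it reaches from about 350 to 975 mm from the base axis. Payload 7.1 kg.
Tool frame: the origin (TCP) lies on the mounting face of the last link; the fingertips stand 182 mm ahead of it and the grasp point (between the pads) lies 163 mm ahead of it (ctrl.finger_overhang is the distance from the TCP to the fingertips, in mm); z points along the fingers, y is the direction in which the jaws open and shut (so a half turn about z gives the same grasp; the last joint's range is limited). The gripper opens to 88 mm and grips with 3 to 60 N. Pads are 20 mm wide; open, the fingers measure 115 mm over their backs; the gripper's body (75 mm by 178 mm) begins 61 mm behind the grasp point.
Start: joints at [1.103, 0.423, 1.63, -0, 1.089, -0.019], TCP at [271.146, 563.104, 404.675] pointing down, gripper open.
Joint ranges: [-3, 3], [-0.9, 2.11], [0.09, 2.58], [-1.31, 4.45], [0.11, 2.69], [-2.54, 2.54]. Speed limits (rad/s): [2.39, 2.39, 3.01, 3.14, 3.14, 3.14].

## Interface

Orientations are given as a rotation vector (axis times angle).
In Python, from workcell import ctrl, viewer, recognise gives the robot as it stands.
- The arm moves only by the shell command python3 -m handwheel 'ROWS'. ROWS is JSON, a list of rows, each an object of numbers: "gripper": the closure, from 0 (fully open) to 1 (shut); "tx", "ty", "tz": the shift along the tool's x, y, z in m; "rx", "ry", "rz": the turn, a rotation vector about the tool's x, y, z in degrees. In form: [{"gripper": .., "tx": .., "ty": .., "tz": .., "rx": .., "ry": .., "rz": ..}, ...]. A call has 1 to 8 rows; each row shifts and turns the commanded pose from where the row before left it, along the tool's axes as they then stand; what a row does not reach is not made up. A row lasts 1/8 s, in which the tool goes at most 62.5 mm and 10.7 degrees, less where a joint would pass 70% of its speed; a pose out of reach is approached as far as the arm can. A call with a gripper value outside its range is refused whole. The fingers move at their own pace and stop on an object; the grip force is fixed at half the most. Time passes only in rows, so rows that do not move let the fingers close. It gives the time, the measured TCP pose, the force and the opening at its end, in the units of the state.
- ctrl.get_obs(): the state, without advancing time (a new reading comes with each control period).
- viewer.get_image(name): name is "scene" or "side" or "wrist"; returns a dict with "image" (480x640x3 uint8, red, green, blue), "range_z" (480x640 float32, mm along the optical axis (not along the pixel's ray), 0 where there is no reading), "vfov" (degrees; the focal length in pixels is half the picture's height over the tangent of half this angle, whatever the lens; pixels are square), "cx", "cy" (the principal point, pixels), "k1" (the pictures are not rectified: a ray, as slopes to the right and down, at radius r is drawn at 1 + k1 r^2 times it, then the intrinsics apply), "extrinsics" (4x4, takes a point from world to camera coordinates); the wrist camera has in their place "T_tool_cam" (4x4, takes a point from camera to tool coordinates, whose origin is the TCP and whose axes are the flange's). Camera axes: x right, y up, looking along -z (the intrinsics and any distortion apply to the point x, -y, -z); pixel columns grow to the right and rows downward; lengths in mm; the calibration is good to about 2 mm. A picture is of the moment at which its call begins: read the wrist's pose just before it.
- ctrl.close_job(): hands the job in, once; it reports no verdict.
Trained networks look in a picture, given as the dict that the camera call returned (one of the last four; its "shot" number tells which), for a name from the list of things; names that differ only in an ending like _2 or _b are one class to them, and where a whole thing is asked for, a point or a joint stands for the part that bears it (a point fixed in the world has none). Each returns a list of dicts, best first, with "p" (0 to 1); they miss things now and then, are a little off and sometimes report something else, mostly with a low value. They report only what shows in the picture. A call takes as long as a camera call. They do not tell look-alikes from the thing itself.
- recognise(picture, name): "xy" ([column, row] as shares, 0 to 1, of the picture: columns of its width, rows of its height, amid what is visible of it).
The state is a dict: "t": time; "qpos": joint angles; "qvel": joint speeds; "joint_torque": joint torques, N m; "ee_pos": TCP position; "orientation": TCP orientation; "ft_force": force on the tool from outside, world axes, zero at the start; "moment": the same for the moment, N m; "width": finger opening in mm.
Only numpy, scipy, OpenCV 4.12 (cv2) and the standard library are available. Lean on these libraries where they do the work, as an engineer would, in place of code of your own. Each camera call takes 0.05 s, during which the arm holds its last target.

## Working session

There is one attempt and no reset: what is moved stays moved. The work goes in short steps, Python scripts to look and compute and a shell command to move; the robot and the scene stay as the last step left them, time stands still between calls to the robot, and variables do not carry over. Pictures are saved under pics/ and viewed, and the job is handed in when it is done.

```bash
mkdir -p pics; ls; cat > h.py <<'E'
import numpy as np, cv2
from workcell import ctrl, viewer, recognise
from scipy.spatial.transform import Rotation as R
def save(p,n): cv2.imwrite('pics/'+n,cv2.cvtColor(p['image'],cv2.COLOR_RGB2BGR))
def Twc(p,o=None):
    if 'extrinsics' in p: return np.linalg.inv(np.array(p['extrinsics']))
    T=np.eye(4);T[:3,:3]=R.from_rotvec(o['orientation']).as_matrix();T[:3,3]=o['ee_pos'];return T@np.array(p['T_tool_cam'])
def world(p,u,v,o=None,d=None):
    f=240/np.tan(np.radians(p['vfov'])/2)
    K=np.array([[f,0,p['cx']],[0,f,p['cy']],[0,0,1.]])
    s=cv2.undistortPoints(np.array([[[u,v]]],float),K,np.array([p['k1'],0,0,0.]))[0,0]
    if d is None:
        w=p['range_z'][int(v)-1:int(v)+2,int(u)-1:int(u)+2];d=np.median(w[w>0])
    return (Twc(p,o)@np.array([s[0]*d,-s[1]*d,-d,1]))[:3]
E
python3 - <<'E'
from h import *
o=ctrl.get_obs();print(o['t'],o['ee_pos'],o['orientation'],ctrl.finger_overhang)
for n in ['scene','side','wrist']:
    o=ctrl.get_obs();p=viewer.get_image(n);save(p,n+'0.png')
    for k in ['slide_button_top','slide_lid']:
        for r in recognise(p,k):
            u,v=r['xy'][0]*640,r['xy'][1]*480
            try: w=world(p,u,v,o).round(1)
            except Exception as e: w=e
            print(n,k,round(r['p'],2),round(u),round(v),w)
E
```

```text
pics
0.0 [271.01581439 562.85012493 403.8951773 ] [-6.98982147e-01 -3.06245180e+00  2.39593073e-03] 182.0
scene slide_button_top 0.61 390 292 [460.9 192.   59.2]
scene slide_button_top 0.58 489 240 [217.  272.7  56.9]
scene slide_lid 0.84 375 308 [503.1 188.9  51.6]
scene slide_lid 0.72 475 251 [257.5 262.2  50.1]
side slide_button_top 0.94 295 467 [221.4 273.5  60.7]
side slide_button_top 0.54 222 293 [457.6 194.2  60.5]
side slide_lid 0.85 291 433 [251.2 252.   53.8]
side slide_lid 0.67 217 280 [486.4 182.6  53. ]
wrist slide_button_top 0.58 13 305 [222.7 283.9  61.9]
wrist slide_lid 0.8 55 298 [235.9 318.9  53.6]
```

View pics/scene0.png

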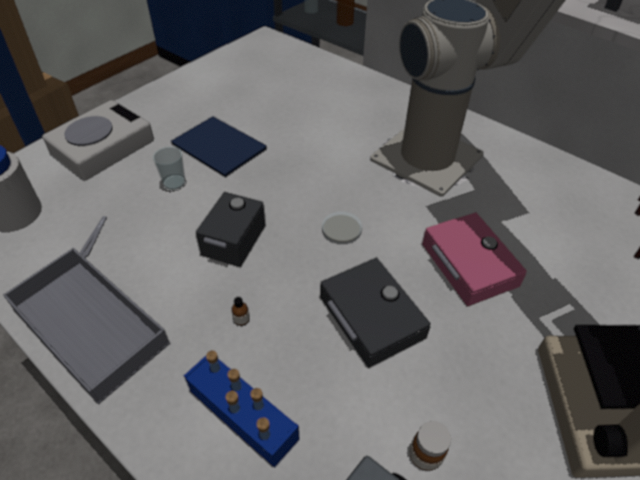

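View pics/side0.png

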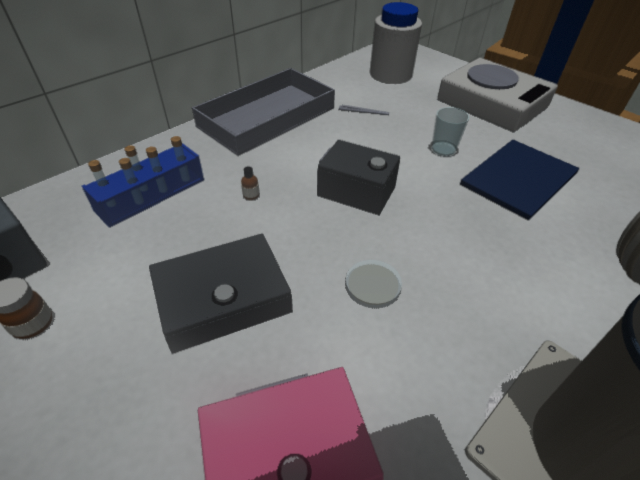

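View pics/wrist0.png

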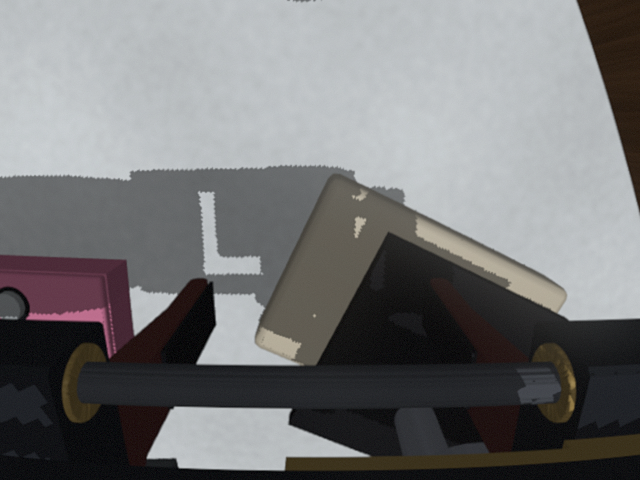

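The slide case is the dark one at scene pixel (375,308) and side pixel (220,290). The pink one is the decoy, and the narrow case is at scene (232,228). Next I'll fit the lid's outline.

```bash
python3 - <<'E'
from h import *
for n,c,bc in [('scene',(375,308),(390,292)),('side',(220,285),(222,293))]:
    p=viewer.get_image(n);f=240/np.tan(np.radians(p['vfov'])/2)
    K=np.array([[f,0,p['cx']],[0,f,p['cy']],[0,0,1.]])
    vv,uu=np.mgrid[c[1]-75:c[1]+75,c[0]-90:c[0]+90]
    d=p['range_z'][vv,uu].ravel();uv=np.stack([uu.ravel(),vv.ravel()],1).astype(float)
    s=cv2.undistortPoints(uv[:,None],K,np.array([p['k1'],0,0,0.]))[:,0]
    P=(Twc(p)@np.stack([s[:,0]*d,-s[:,1]*d,-d,np.ones_like(d)]))[:3].T
    im=p['image'][vv,uu].reshape(-1,3).astype(int)
    ok=(d>0)&(abs(P[:,2]-52)<5)&(np.hypot(P[:,0]-490,P[:,1]-180)<130)&(im.max(1)-im.min(1)<40)
    print(n,ok.sum(),np.median(P[ok,2]))
    r=cv2.minAreaRect(P[ok,:2].astype(np.float32));print(r,cv2.boxPoints(r).round(0).tolist())
    b=ok&(im.mean(1)>110)&(np.hypot(P[:,0]-459,P[:,1]-193)<25)
    b2=(d>0)&(P[:,2]>57.5)&(np.hypot(P[:,0]-459,P[:,1]-193)<25)
    for m in (b,b2): print('btn',m.sum(),P[m].mean(0) if m.any() else 0, (P[m].max(0)+P[m].min(0))/2 if m.any() else 0)
E
```

```text
scene 5468 51.389855243129375
((492.3293151855469, 178.11878967285156), (180.6571807861328, 131.37802124023438), 68.55718231201172) [[398.0, 118.0], [520.0, 70.0], [586.0, 238.0], [464.0, 286.0]]
btn 2 [464.56810497 192.43048207  56.57265662] [464.56810497 192.43048207  56.57265662]
btn 123 [459.42926451 190.46660717  60.13370641] [458.73404667 190.12786235  60.30552051]
side 8479 52.93800224339816
((490.6243896484375, 178.3364715576172), (180.35086059570312, 131.63525390625), 68.5971450805664) [[396.0, 118.0], [519.0, 70.0], [585.0, 238.0], [462.0, 286.0]]
btn 0 0 0
btn 258 [456.43670365 191.65338907  60.83158651] [457.58964203 190.82297022  60.27224655]
```

```bash
cat >> h.py <<'E'
HX=np.array([.931,-.365,0]);HY=np.array([.365,.931,0]);HZ=np.array([0,0,1.])
C=np.array([491.5,178.2,0]);HINGE=C+65*HX+42*HZ;BTN=C-35*HX+60*HZ
def state():
    o=ctrl.get_obs();M=R.from_rotvec(o['orientation']).as_matrix();tip=np.array(o['ee_pos'])+182*M[:,2]
    return o,M,tip
def rep():
    o,M,tip=state();d=tip-BTN
    print('t',round(o['t'],2),'tip rel btn (hinge axes)',(d@HX).round(1),(d@HY).round(1),d[2].round(1),'F',np.round(o['ft_force'],1),'w',round(o['width'],1))
    want=np.stack([-HX,HY,-HZ],1);print(' turn to upright',np.degrees(R.from_matrix(M.T@want).as_rotvec()).round(2),'shift tip->btn tool',(M.T@-d).round(1),'q',np.round(o['qpos'],2))
E
python3 -c "from h import *;rep()"
```

```text
t 0.55 tip rel btn (hinge axes) -310.6 277.9 162.7 F [-0.2 -0.9  0.2] w 88.0
 turn to upright [-0.   -0.   -4.31] shift tip->btn tool [-330.6 -253.8  162.7] q [ 1.1   0.42  1.63  0.    1.09 -0.02]
```

```bash
python3 -m handwheel '[{"gripper":1,"tx":-0.041,"ty":-0.032},{"gripper":1,"tx":-0.041,"ty":-0.032},{"gripper":1,"tx":-0.041,"ty":-0.032},{"gripper":1,"tx":-0.041,"ty":-0.032},{"gripper":1,"tx":-0.041,"ty":-0.032},{"gripper":1,"tx":-0.041,"ty":-0.032},{"gripper":1,"tx":-0.041,"ty":-0.032},{"gripper":1,"tx":-0.041,"ty":-0.032}]'; python3 -c "from h import *;rep()"
```

```text
t 0.55 tip rel btn (hinge axes) -310.6 277.9 162.7 F [-0.2 -0.9  0.2] w 88.0
 turn to upright [-0.   -0.   -4.31] shift tip->btn tool [-330.6 -253.8  162.7] q [ 1.1   0.42  1.63  0.    1.09 -0.02]$[0]: bad value
```

```bash
python3 -m handwheel '[{"gripper":1,"tx":-0.041,"ty":-0.032,"tz":0,"rx":0,"ry":0,"rz":-4.3},{"gripper":1,"tx":-0.041,"ty":-0.032,"tz":0,"rx":0,"ry":0,"rz":0},{"gripper":1,"tx":-0.041,"ty":-0.032,"tz":0,"rx":0,"ry":0,"rz":0},{"gripper":1,"tx":-0.041,"ty":-0.032,"tz":0,"rx":0,"ry":0,"rz":0},{"gripper":1,"tx":-0.041,"ty":-0.032,"tz":0,"rx":0,"ry":0,"rz":0},{"gripper":1,"tx":-0.041,"ty":-0.032,"tz":0,"rx":0,"ry":0,"rz":0},{"gripper":1,"tx":-0.041,"ty":-0.032,"tz":0,"rx":0,"ry":0,"rz":0}]'; python3 -c "from h import *;rep()"
```

```text
t: 1.42
ee_pos: [453.8, 246.4, 405.0]
orientation: [0.583, 3.086, 0.001]
ft_force: [0.5, 0.3, -1.1]
width: 21.3
t 1.43 tip rel btn (hinge axes) -24.9 49.9 163.0 F [ 0.5  0.3 -1.1] w 21.3
 turn to upright [0.03 0.03 0.  ] shift tip->btn tool [-24.8 -50.  163. ] q [ 0.47  0.26  1.87  0.    1.01 -0.72]
```

```bash
python3 -m handwheel '[{"gripper":1,"tx":-0.025,"ty":-0.050,"tz":0,"rx":0,"ry":0,"rz":0},{"gripper":1,"tx":0,"ty":0,"tz":0.045,"rx":0,"ry":0,"rz":0},{"gripper":1,"tx":0,"ty":0,"tz":0.045,"rx":0,"ry":0,"rz":0},{"gripper":1,"tx":0,"ty":0,"tz":0.035,"rx":0,"ry":0,"rz":0},{"gripper":1,"tx":0,"ty":0,"tz":0.020,"rx":0,"ry":0,"rz":0},{"gripper":1,"tx":0,"ty":0,"tz":0,"rx":0,"ry":0,"rz":0}]'; python3 - <<'E'
from h import *
rep()
for n in ['scene','side','wrist']:save(viewer.get_image(n),n+'1.png')
E
```

```text
t: 2.17
ee_pos: [457.7, 192.1, 258.5]
orientation: [-0.583, -3.084, 0.002]
ft_force: [-0.0, 0.2, 0.4]
width: 0.7
t 2.17 tip rel btn (hinge axes) -1.9 0.2 16.5 F [-0.   0.2  0.4] w 0.7
 turn to upright [-0.12 -0.12 -0.01] shift tip->btn tool [-1.9 -0.2 16.5] q [ 0.37  0.47  2.   -0.    0.67 -0.82]
```

View pics/side1.png

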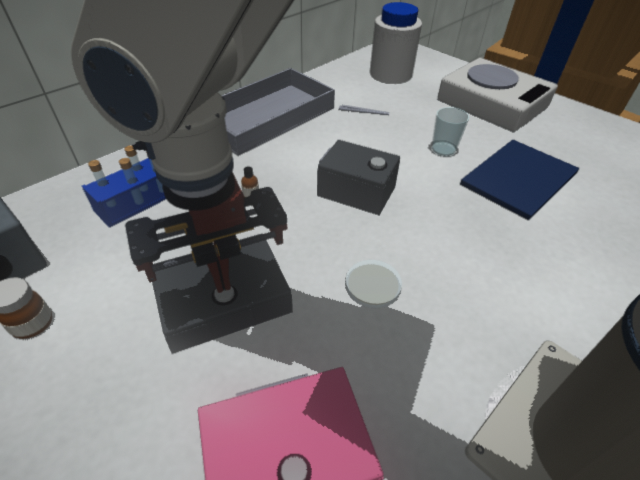

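View pics/scene1.png

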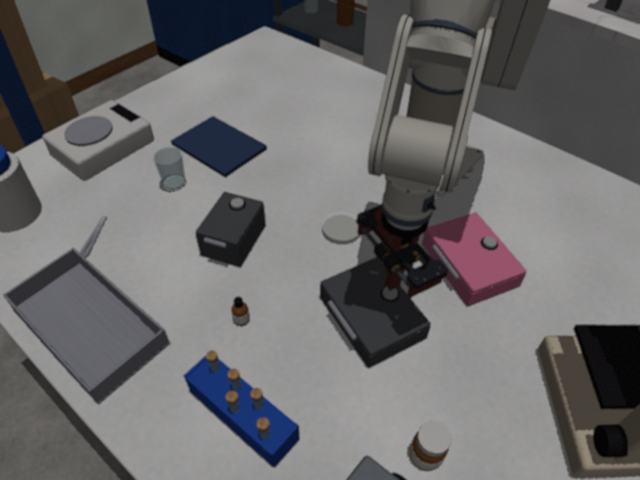

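View pics/wrist1.png

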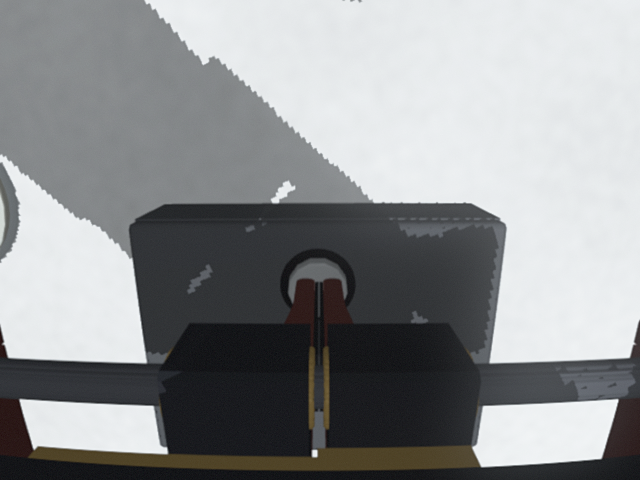

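Side (223,293) and wrist (318,285) both show the closed fingers centred over the grey button. Now I'll press.

```bash
python3 -m handwheel '[{"gripper":1,"tx":-0.002,"ty":0,"tz":0.010,"rx":0,"ry":0,"rz":0},{"gripper":1,"tx":0,"ty":0,"tz":0.005,"rx":0,"ry":0,"rz":0},{"gripper":1,"tx":0,"ty":0,"tz":0,"rx":0,"ry":0,"rz":0}]'; python3 -c "from h import *;rep()"
```

```text
t: 2.7
ee_pos: [459.8, 191.4, 244.3]
orientation: [-0.584, -3.086, 0.001]
ft_force: [-0.2, 0.8, 0.0]
width: 0.5
t 2.7 tip rel btn (hinge axes) 0.6 0.7 2.3 F [-0.2  0.8  0. ] w 0.5
 turn to upright [-0.03 -0.03 -0.01] shift tip->btn tool [ 0.6 -0.7  2.3] q [ 0.37  0.5   2.    0.    0.64 -0.83]
```

```bash
python3 -m handwheel '[{"gripper":1,"tx":0,"ty":0,"tz":0.002,"rx":0,"ry":0,"rz":0},{"gripper":1,"tx":0,"ty":0,"tz":0,"rx":0,"ry":0,"rz":0}]'; python3 -c "from h import *;rep()"
```

```text
t: 2.95
ee_pos: [460.1, 191.6, 242.8]
orientation: [0.584, 3.087, 0.0]
ft_force: [-0.6, -0.8, 3.6]
width: 0.8
t 2.95 tip rel btn (hinge axes) 0.9 1.0 0.8 F [-0.6 -0.8  3.6] w 0.8
 turn to upright [ 0.01  0.01 -0.  ] shift tip->btn tool [ 0.9 -1.   0.8] q [ 0.37  0.5   2.   -0.    0.64 -0.83]
```

```bash
python3 -m handwheel '[{"gripper":1,"tx":0,"ty":0,"tz":0.002,"rx":0,"ry":0,"rz":0},{"gripper":1,"tx":0,"ty":0,"tz":0.001,"rx":0,"ry":0,"rz":0},{"gripper":1,"tx":0,"ty":0,"tz":0.001,"rx":0,"ry":0,"rz":0},{"gripper":1,"tx":0,"ty":0,"tz":0,"rx":0,"ry":0,"rz":0}]'; python3 -c "from h import *;rep()"
```

```text
t: 3.45
ee_pos: [460.0, 191.6, 238.6]
orientation: [0.584, 3.087, 0.0]
ft_force: [-0.1, 1.4, 2.6]
width: 0.3
t 3.45 tip rel btn (hinge axes) 0.9 1.0 -3.4 F [-0.1  1.4  2.6] w 0.3
 turn to upright [ 0.  0. -0.] shift tip->btn tool [ 0.8 -1.  -3.4] q [ 0.37  0.51  2.    0.    0.63 -0.83]
```

```bash
python3 -m handwheel '[{"gripper":1,"tx":0,"ty":0,"tz":0.001,"rx":0,"ry":0,"rz":0},{"gripper":1,"tx":0,"ty":0,"tz":0,"rx":0,"ry":0,"rz":0}]'; python3 -c "from h import *;rep()"
```

```text
t: 3.7
ee_pos: [460.1, 191.5, 237.6]
orientation: [0.584, 3.087, 0.0]
ft_force: [-0.4, 0.8, 2.3]
width: 0.6
t 3.7 tip rel btn (hinge axes) 0.9 1.0 -4.4 F [-0.4  0.8  2.3] w 0.6
 turn to upright [ 0.    0.   -0.01] shift tip->btn tool [ 0.9 -1.  -4.4] q [ 0.37  0.51  2.    0.    0.63 -0.83]
```

```bash
python3 -m handwheel '[{"gripper":1,"tx":0,"ty":0,"tz":0.001,"rx":0,"ry":0,"rz":0},{"gripper":1,"tx":0,"ty":0,"tz":0,"rx":0,"ry":0,"rz":0}]'; python3 -c "from h import *;rep()"
```

```text
t: 3.95
ee_pos: [460.1, 191.5, 236.7]
orientation: [0.584, 3.087, 0.0]
ft_force: [-1.0, 1.1, 3.8]
width: 0.3
t 3.95 tip rel btn (hinge axes) 0.9 1.0 -5.3 F [-1.   1.1  3.8] w 0.3
 turn to upright [ 0.01  0.01 -0.01] shift tip->btn tool [ 0.9 -1.  -5.3] q [ 0.37  0.51  2.    0.    0.63 -0.83]
```

```bash
python3 -m handwheel '[{"gripper":1,"tx":0,"ty":0,"tz":0.001,"rx":0,"ry":0,"rz":0},{"gripper":1,"tx":0,"ty":0,"tz":0,"rx":0,"ry":0,"rz":0}]'; python3 -c "from h import *;rep()"
```

```text
t: 4.2
ee_pos: [460.0, 191.6, 236.0]
orientation: [0.584, 3.087, 0.0]
ft_force: [-2.5, 1.2, 8.7]
width: 0.6
t 4.2 tip rel btn (hinge axes) 0.8 1.0 -6.0 F [-2.5  1.2  8.7] w 0.6
 turn to upright [ 0.01  0.   -0.01] shift tip->btn tool [ 0.8 -1.  -6. ] q [ 0.37  0.52  2.    0.    0.62 -0.83]
```

```bash
cat >> h.py <<'E'
def pose(th,k=.5,s0=100,h=12,hw=10):
    f=k*th;u=np.array([-np.cos(th),np.sin(th)]);n=np.array([np.sin(th),np.cos(th)])
    tx=np.array([-np.cos(f),np.sin(f)]);tz=np.array([-np.sin(f),-np.cos(f)])
    tip=(s0+hw)*u+h*n-hw*tx
    return tip-182*tz,f,tx,tz
def plan(ths,k=.5,s0=100,off=np.zeros(2)):
    o,M,tip=state();q=(np.array(o['ee_pos'])-HINGE);q=np.array([q@HX,q[2]])
    f0=np.arctan2(*-np.array([M[:,2]@HX,M[:,2]@HZ]))
    print('cur',q.round(1),np.degrees(f0).round(2))
    for th in ths:
        P,f,_,_=pose(th,k,s0);P=P+off
        tx=np.array([-np.cos(f0),np.sin(f0)]);tz=np.array([-np.sin(f0),-np.cos(f0)])
        d=P-q;print(round(th,3),'tx %.4f tz %.4f ry %.2f'%(d@tx/1e3,d@tz/1e3,np.degrees(f-f0)));q,f0=P,f
E
python3 - <<'E'
from h import *
rep();plan(np.arange(.02,1.15,.025))
E
```

```text
t 4.2 tip rel btn (hinge axes) 0.8 1.0 -6.0 F [-2.5  1.2  8.7] w 0.6
 turn to upright [ 0.01  0.   -0.01] shift tip->btn tool [ 0.8 -1.  -6. ] q [ 0.37  0.52  2.    0.    0.62 -0.83]
cur [-99.2 194. ] -0.0
0.02 tx -0.0013 tz -0.0021 ry 0.58
0.045 tx -0.0026 tz -0.0026 ry 0.72
0.07 tx -0.0027 tz -0.0026 ry 0.72
0.095 tx -0.0027 tz -0.0026 ry 0.72
0.12 tx -0.0027 tz -0.0026 ry 0.72
0.145 tx -0.0028 tz -0.0026 ry 0.72
0.17 tx -0.0028 tz -0.0026 ry 0.72
0.195 tx -0.0028 tz -0.0026 ry 0.72
0.22 tx -0.0029 tz -0.0026 ry 0.72
0.245 tx -0.0029 tz -0.0026 ry 0.72
0.27 tx -0.0029 tz -0.0025 ry 0.72
0.295 tx -0.0030 tz -0.0025 ry 0.72
0.32 tx -0.0030 tz -0.0025 ry 0.72
0.345 tx -0.0030 tz -0.0025 ry 0.72
0.37 tx -0.0031 tz -0.0025 ry 0.72
0.395 tx -0.0031 tz -0.0025 ry 0.72
0.42 tx -0.0031 tz -0.0025 ry 0.72
0.445 tx -0.0032 tz -0.0025 ry 0.72
0.47 tx -0.0032 tz -0.0025 ry 0.72
0.495 tx -0.0032 tz -0.0025 ry 0.72
0.52 tx -0.0033 tz -0.0024 ry 0.72
0.545 tx -0.0033 tz -0.0024 ry 0.72
0.57 tx -0.0033 tz -0.0024 ry 0.72
0.595 tx -0.0034 tz -0.0024 ry 0.72
0.62 tx -0.0034 tz -0.0024 ry 0.72
0.645 tx -0.0034 tz -0.0024 ry 0.72
0.67 tx -0.0035 tz -0.0024 ry 0.72
0.695 tx -0.0035 tz -0.0023 ry 0.72
0.72 tx -0.0035 tz -0.0023 ry 0.72
0.745 tx -0.0036 tz -0.0023 ry 0.72
0.77 tx -0.0036 tz -0.0023 ry 0.72
0.795 tx -0.0036 tz -0.0023 ry 0.72
0.82 tx -0.0036 tz -0.0023 ry 0.72
0.845 tx -0.0037 tz -0.0022 ry 0.72
0.87 tx -0.0037 tz -0.0022 ry 0.72
0.895 tx -0.0037 tz -0.0022 ry 0.72
0.92 tx -0.0038 tz -0.0022 ry 0.72
0.945 tx -0.0038 tz -0.0022 ry 0.72
0.97 tx -0.0038 tz -0.0022 ry 0.72
0.995 tx -0.0039 tz -0.0021 ry 0.72
1.02 tx -0.0039 tz -0.0021 ry 0.72
1.045 tx -0.0039 tz -0.0021 ry 0.72
1.07 tx -0.0039 tz -0.0021 ry 0.72
1.095 tx -0.0040 tz -0.0021 ry 0.72
1.12 tx -0.0040 tz -0.0020 ry 0.72
1.145 tx -0.0040 tz -0.0020 ry 0.72
```

```bash
python3 -m handwheel '[{"gripper":1,"tx":-0.001,"ty":0,"tz":-0.002,"rx":0,"ry":0.6,"rz":0},{"gripper":1,"tx":-0.0026,"ty":0,"tz":-0.0026,"rx":0,"ry":0.7,"rz":0},{"gripper":1,"tx":-0.0027,"ty":0,"tz":-0.0026,"rx":0,"ry":0.7,"rz":0},{"gripper":1,"tx":-0.0027,"ty":0,"tz":-0.0026,"rx":0,"ry":0.7,"rz":0}]'; python3 - <<'E'
from h import *
rep();save(viewer.get_image('side'),'side2.png');plan(np.arange(.12,.35,.025))
E
```

```text
t: 4.7
ee_pos: [468.8, 188.1, 245.4]
orientation: [-0.575, -3.041, -0.014]
ft_force: [0.5, 0.7, 2.1]
width: 0.4
t 4.7 tip rel btn (hinge axes) 1.5 1.0 3.7 F [0.5 0.7 2.1] w 0.4
 turn to upright [ 0.01 -2.75 -0.02] shift tip->btn tool [ 1.3 -1.   3.7] q [ 0.35  0.51  1.98  0.05  0.69 -0.89]
cur [-89.5 203.7] 2.77
0.12 tx -0.0025 tz -0.0026 ry 0.67
0.145 tx -0.0028 tz -0.0026 ry 0.72
0.17 tx -0.0028 tz -0.0026 ry 0.72
0.195 tx -0.0028 tz -0.0026 ry 0.72
0.22 tx -0.0029 tz -0.0026 ry 0.72
0.245 tx -0.0029 tz -0.0026 ry 0.72
0.27 tx -0.0029 tz -0.0025 ry 0.72
0.295 tx -0.0030 tz -0.0025 ry 0.72
0.32 tx -0.0030 tz -0.0025 ry 0.72
0.345 tx -0.0030 tz -0.0025 ry 0.72
```

View pics/side2.png

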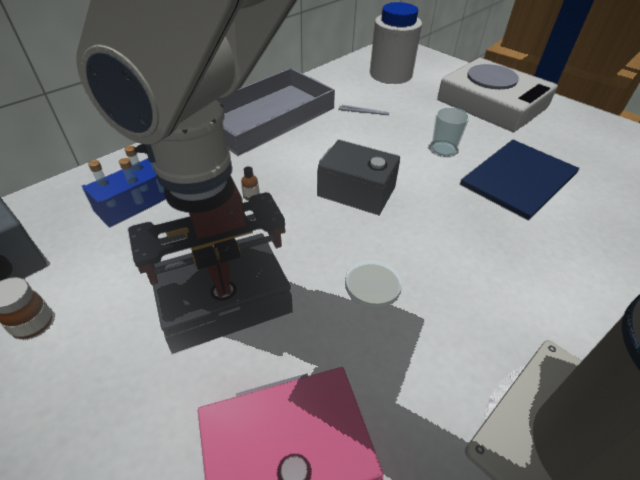

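The lid's free: its edge at side (225,325) has lifted, and 2.1 N is still pushing on the fingertips. I'll keep backing off slowly.

```bash
python3 -m handwheel '[{"gripper":1,"tx":-0.0026,"ty":0,"tz":-0.0026,"rx":0,"ry":0.7,"rz":0},{"gripper":1,"tx":-0.0028,"ty":0,"tz":-0.0026,"rx":0,"ry":0.72,"rz":0},{"gripper":1,"tx":-0.0028,"ty":0,"tz":-0.0026,"rx":0,"ry":0.72,"rz":0},{"gripper":1,"tx":-0.0028,"ty":0,"tz":-0.0026,"rx":0,"ry":0.72,"rz":0},{"gripper":1,"tx":-0.0029,"ty":0,"tz":-0.0026,"rx":0,"ry":0.72,"rz":0},{"gripper":1,"tx":-0.0029,"ty":0,"tz":-0.0026,"rx":0,"ry":0.72,"rz":0},{"gripper":1,"tx":-0.0029,"ty":0,"tz":-0.0025,"rx":0,"ry":0.72,"rz":0},{"gripper":1,"tx":-0.003,"ty":0,"tz":-0.0025,"rx":0,"ry":0.72,"rz":0}]'; python3 - <<'E'
from h import *
rep();save(viewer.get_image('side'),'side3.png');plan(np.arange(.32,.53,.025))
E
```

```text
t: 5.75
ee_pos: [491.4, 179.1, 263.8]
orientation: [-0.557, -2.943, -0.041]
ft_force: [-0.5, -0.6, 1.2]
width: 0.2
t 5.75 tip rel btn (hinge axes) 7.7 0.8 23.8 F [-0.5 -0.6  1.2] w 0.2
 turn to upright [-0.01 -8.5  -0.01] shift tip->btn tool [ 4.1 -0.8 24.7] q [ 0.3   0.51  1.91  0.12  0.84 -0.98]
cur [-65.  222.1] 8.49
0.32 tx -0.0029 tz -0.0025 ry 0.67
0.345 tx -0.0030 tz -0.0025 ry 0.72
0.37 tx -0.0031 tz -0.0025 ry 0.72
0.395 tx -0.0031 tz -0.0025 ry 0.72
0.42 tx -0.0031 tz -0.0025 ry 0.72
0.445 tx -0.0032 tz -0.0025 ry 0.72
0.47 tx -0.0032 tz -0.0025 ry 0.72
0.495 tx -0.0032 tz -0.0025 ry 0.72
0.52 tx -0.0033 tz -0.0024 ry 0.72
```

View pics/side3.png

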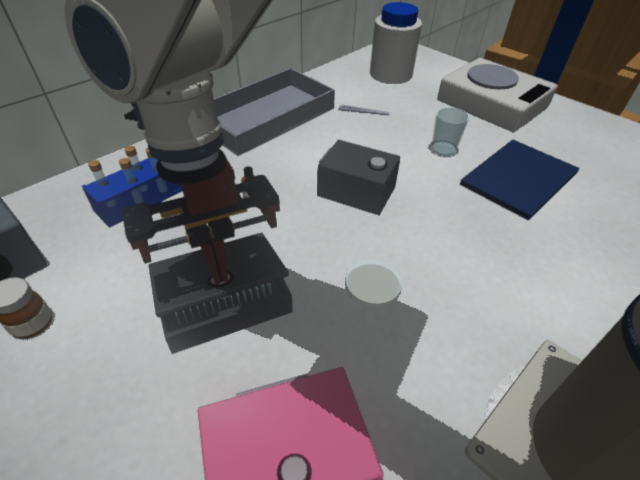

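The lid is up about 0.3 rad with the slides showing at side (240,300), and the fingers are still on the button at (218,278). I'll carry on.

```bash
python3 -m handwheel '[{"gripper":1,"tx":-0.0029,"ty":0,"tz":-0.0025,"rx":0,"ry":0.7,"rz":0},{"gripper":1,"tx":-0.003,"ty":0,"tz":-0.0025,"rx":0,"ry":0.72,"rz":0},{"gripper":1,"tx":-0.0031,"ty":0,"tz":-0.0025,"rx":0,"ry":0.72,"rz":0},{"gripper":1,"tx":-0.0031,"ty":0,"tz":-0.0025,"rx":0,"ry":0.72,"rz":0},{"gripper":1,"tx":-0.0031,"ty":0,"tz":-0.0025,"rx":0,"ry":0.72,"rz":0},{"gripper":1,"tx":-0.0032,"ty":0,"tz":-0.0025,"rx":0,"ry":0.72,"rz":0},{"gripper":1,"tx":-0.0032,"ty":0,"tz":-0.0025,"rx":0,"ry":0.72,"rz":0},{"gripper":1,"tx":-0.0032,"ty":0,"tz":-0.0025,"rx":0,"ry":0.72,"rz":0}]'; python3 - <<'E'
from h import *
rep();save(viewer.get_image('side'),'side4.png');plan(np.arange(.52,.73,.025))
E
```

```text
t: 6.8
ee_pos: [517.8, 168.9, 278.7]
orientation: [-0.538, -2.846, -0.067]
ft_force: [1.4, 0.6, 1.2]
width: 0.2
t 6.8 tip rel btn (hinge axes) 18.1 0.9 42.3 F [1.4 0.6 1.2] w 0.2
 turn to upright [ 1.000e-02 -1.422e+01 -1.000e-02] shift tip->btn tool [ 7.2 -0.9 45.5] q [ 0.26  0.52  1.83  0.17  0.99 -1.05]
cur [-36.7 236.9] 14.23
0.52 tx -0.0032 tz -0.0023 ry 0.67
0.545 tx -0.0033 tz -0.0024 ry 0.72
0.57 tx -0.0033 tz -0.0024 ry 0.72
0.595 tx -0.0034 tz -0.0024 ry 0.72
0.62 tx -0.0034 tz -0.0024 ry 0.72
0.645 tx -0.0034 tz -0.0024 ry 0.72
0.67 tx -0.0035 tz -0.0024 ry 0.72
0.695 tx -0.0035 tz -0.0023 ry 0.72
0.72 tx -0.0035 tz -0.0023 ry 0.72
```

View pics/side4.png

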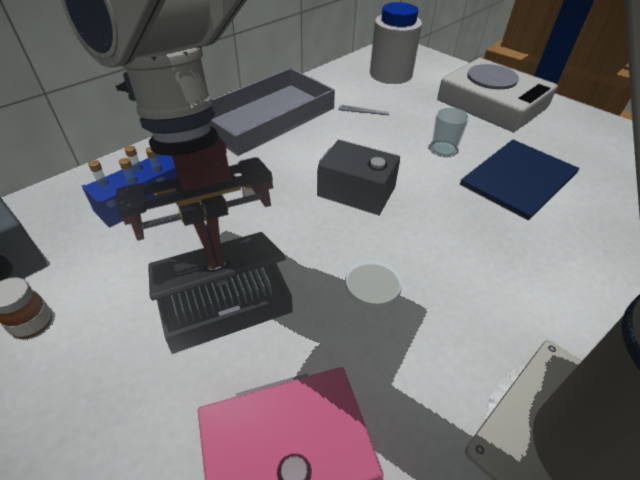

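The lid is about half open and the fingers are on the button at (217,266), still in contact.

```bash
python3 -m handwheel '[{"gripper":1,"tx":-0.0032,"ty":0,"tz":-0.0023,"rx":0,"ry":0.7,"rz":0},{"gripper":1,"tx":-0.0033,"ty":0,"tz":-0.0024,"rx":0,"ry":0.72,"rz":0},{"gripper":1,"tx":-0.0033,"ty":0,"tz":-0.0024,"rx":0,"ry":0.72,"rz":0},{"gripper":1,"tx":-0.0034,"ty":0,"tz":-0.0024,"rx":0,"ry":0.72,"rz":0},{"gripper":1,"tx":-0.0034,"ty":0,"tz":-0.0024,"rx":0,"ry":0.72,"rz":0},{"gripper":1,"tx":-0.0034,"ty":0,"tz":-0.0024,"rx":0,"ry":0.72,"rz":0},{"gripper":1,"tx":-0.0035,"ty":0,"tz":-0.0024,"rx":0,"ry":0.72,"rz":0},{"gripper":1,"tx":-0.0035,"ty":0,"tz":-0.0023,"rx":0,"ry":0.72,"rz":0}]'; python3 - <<'E'
from h import *
rep();save(viewer.get_image('side'),'side5.png');plan(np.arange(.72,.93,.025))
E
```

```text
t: 7.85
ee_pos: [546.9, 157.4, 289.1]
orientation: [-0.52, -2.749, -0.092]
ft_force: [0.2, 0.8, 1.4]
width: 0.3
t 7.85 tip rel btn (hinge axes) 32.0 0.9 58.1 F [0.2 0.8 1.4] w 0.3
 turn to upright [ 0.000e+00 -1.997e+01 -1.000e-02] shift tip->btn tool [10.2 -0.9 65.5] q [ 0.22  0.55  1.75  0.21  1.14 -1.1 ]
cur [ -5.4 247.2] 19.97
0.72 tx -0.0035 tz -0.0025 ry 0.66
0.745 tx -0.0036 tz -0.0023 ry 0.72
0.77 tx -0.0036 tz -0.0023 ry 0.72
0.795 tx -0.0036 tz -0.0023 ry 0.72
0.82 tx -0.0036 tz -0.0023 ry 0.72
0.845 tx -0.0037 tz -0.0022 ry 0.72
0.87 tx -0.0037 tz -0.0022 ry 0.72
0.895 tx -0.0037 tz -0.0022 ry 0.72
0.92 tx -0.0038 tz -0.0022 ry 0.72
```

View pics/side5.png

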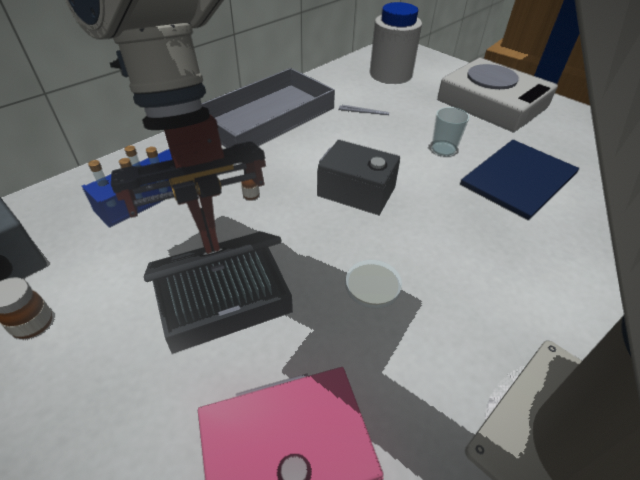

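```bash
python3 -m handwheel '[{"gripper":1,"tx":-0.0035,"ty":0,"tz":-0.0024,"rx":0,"ry":0.7,"rz":0},{"gripper":1,"tx":-0.0036,"ty":0,"tz":-0.0023,"rx":0,"ry":0.72,"rz":0},{"gripper":1,"tx":-0.0036,"ty":0,"tz":-0.0023,"rx":0,"ry":0.72,"rz":0},{"gripper":1,"tx":-0.0036,"ty":0,"tz":-0.0023,"rx":0,"ry":0.72,"rz":0},{"gripper":1,"tx":-0.0036,"ty":0,"tz":-0.0023,"rx":0,"ry":0.72,"rz":0},{"gripper":1,"tx":-0.0037,"ty":0,"tz":-0.0022,"rx":0,"ry":0.72,"rz":0},{"gripper":1,"tx":-0.0037,"ty":0,"tz":-0.0022,"rx":0,"ry":0.72,"rz":0},{"gripper":1,"tx":-0.0037,"ty":0,"tz":-0.0022,"rx":0,"ry":0.72,"rz":0}]'; python3 - <<'E'
from h import *
rep();save(viewer.get_image('side'),'side6.png');plan(np.arange(.92,1.16,.025))
E
```

```text
t: 8.9
ee_pos: [578.3, 145.1, 294.8]
orientation: [-0.501, -2.651, -0.114]
ft_force: [0.7, 0.6, 0.3]
width: 0.2
t 8.9 tip rel btn (hinge axes) 48.9 0.9 70.8 F [0.7 0.6 0.3] w 0.2
 turn to upright [-0.000e+00 -2.572e+01 -1.000e-02] shift tip->btn tool [13.3 -0.9 85. ] q [ 0.18  0.6   1.66  0.24  1.28 -1.14]
cur [ 28.3 252.9] 25.71
0.92 tx -0.0037 tz -0.0024 ry 0.65
0.945 tx -0.0038 tz -0.0022 ry 0.72
0.97 tx -0.0038 tz -0.0022 ry 0.72
0.995 tx -0.0039 tz -0.0021 ry 0.72
1.02 tx -0.0039 tz -0.0021 ry 0.72
1.045 tx -0.0039 tz -0.0021 ry 0.72
1.07 tx -0.0039 tz -0.0021 ry 0.72
1.095 tx -0.0040 tz -0.0021 ry 0.72
1.12 tx -0.0040 tz -0.0020 ry 0.72
1.145 tx -0.0040 tz -0.0020 ry 0.72
```

View pics/side6.png

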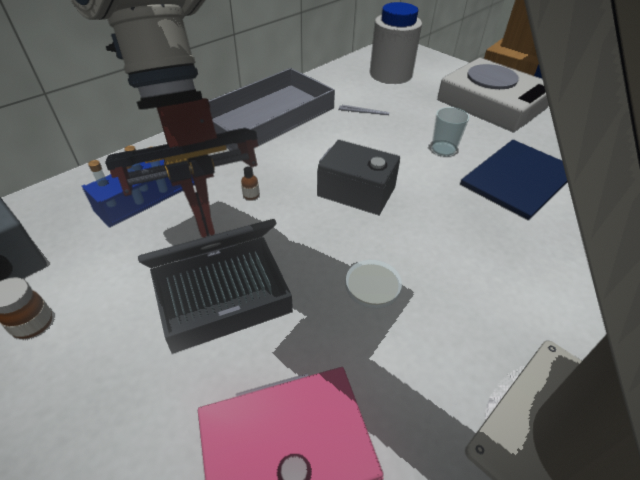

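```bash
python3 -m handwheel '[{"gripper":1,"tx":-0.0037,"ty":0,"tz":-0.0023,"rx":0,"ry":0.7,"rz":0},{"gripper":1,"tx":-0.0038,"ty":0,"tz":-0.0022,"rx":0,"ry":0.72,"rz":0},{"gripper":1,"tx":-0.0038,"ty":0,"tz":-0.0022,"rx":0,"ry":0.72,"rz":0},{"gripper":1,"tx":-0.0039,"ty":0,"tz":-0.0021,"rx":0,"ry":0.72,"rz":0},{"gripper":1,"tx":-0.0039,"ty":0,"tz":-0.0021,"rx":0,"ry":0.72,"rz":0},{"gripper":1,"tx":-0.0039,"ty":0,"tz":-0.0021,"rx":0,"ry":0.72,"rz":0},{"gripper":1,"tx":-0.0039,"ty":0,"tz":-0.0021,"rx":0,"ry":0.72,"rz":0},{"gripper":1,"tx":-0.004,"ty":0,"tz":-0.0021,"rx":0,"ry":0.72,"rz":0}]'; python3 - <<'E'
from h import *
rep();plan(np.arange(1.12,1.25,.025))
E
```

```text
t: 9.95
ee_pos: [611.2, 132.2, 295.3]
orientation: [-0.483, -2.554, -0.136]
ft_force: [-0.3, -0.8, 0.6]
width: 1.0
t 9.95 tip rel btn (hinge axes) 68.2 0.9 80.1 F [-0.3 -0.8  0.6] w 1.0
 turn to upright [  0.   -31.45  -0.  ] shift tip->btn tool [ 16.4  -0.9 103.9] q [ 0.14  0.65  1.57  0.26  1.42 -1.16]
cur [ 63.2 253.3] 31.45
1.12 tx -0.0043 tz -0.0023 ry 0.63
1.145 tx -0.0040 tz -0.0020 ry 0.72
1.17 tx -0.0040 tz -0.0020 ry 0.72
1.195 tx -0.0041 tz -0.0020 ry 0.72
1.22 tx -0.0041 tz -0.0019 ry 0.72
1.245 tx -0.0041 tz -0.0019 ry 0.72
```

Three more slow rows will take it past the stop. Then I'll lift away along -z and +hinge-x.

```bash
python3 -m handwheel '[{"gripper":1,"tx":-0.004,"ty":0,"tz":-0.002,"rx":0,"ry":0.7,"rz":0},{"gripper":1,"tx":-0.004,"ty":0,"tz":-0.002,"rx":0,"ry":0.7,"rz":0},{"gripper":1,"tx":-0.004,"ty":0,"tz":-0.002,"rx":0,"ry":0.7,"rz":0},{"gripper":1,"tx":-0.004,"ty":0,"tz":-0.004,"rx":0,"ry":0,"rz":0},{"gripper":1,"tx":-0.006,"ty":0,"tz":-0.015,"rx":0,"ry":0,"rz":0},{"gripper":1,"tx":0,"ty":0,"tz":-0.03,"rx":0,"ry":0,"rz":0},{"gripper":1,"tx":0,"ty":0,"tz":-0.03,"rx":0,"ry":0,"rz":0},{"gripper":1,"tx":0,"ty":0,"tz":0,"rx":0,"ry":0,"rz":0}]'; python3 - <<'E'
from h import *
rep()
for n in ['side','scene']:save(viewer.get_image(n),n+'7.png')
E
```

```text
t: 10.95
ee_pos: [673.3, 107.9, 357.0]
orientation: [-0.477, -2.524, -0.146]
ft_force: [-0.2, 0.4, 0.1]
width: 0.5
t 10.95 tip rel btn (hinge axes) 130.2 1.4 144.7 F [-0.2  0.4  0.1] w 0.5
 turn to upright [ 1.600e-01 -3.322e+01 -2.000e-02] shift tip->btn tool [ 29.6  -1.9 192.4] q [ 0.09  0.67  1.38  0.25  1.62 -1.16]
```

View pics/side7.png

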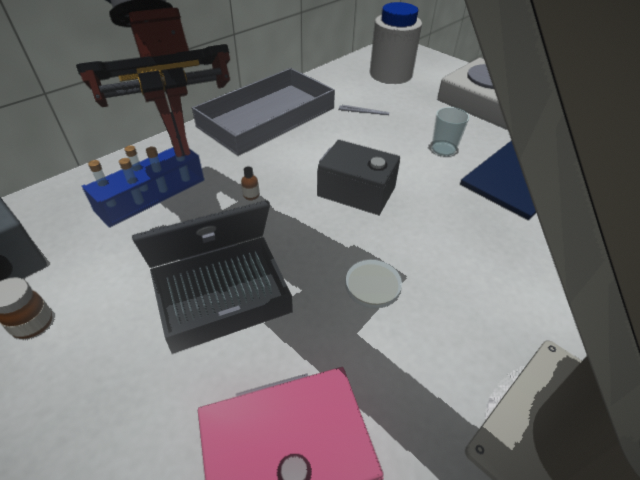

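View pics/scene7.png

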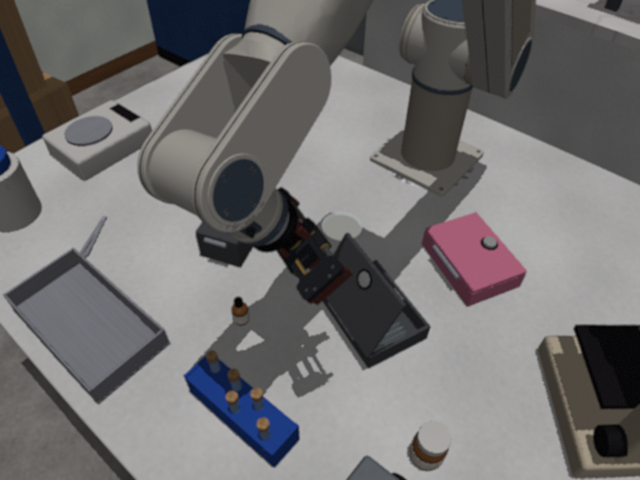

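The lid stands open by itself with its inner face at side (200,235). The fingers are clear, and the narrow case is shut at (358,175). Next I'll measure the angle.

```bash
python3 -m handwheel '[{"gripper":1,"tx":0,"ty":0,"tz":-0.02,"rx":0,"ry":0,"rz":0},{"gripper":1,"tx":0,"ty":0,"tz":0,"rx":0,"ry":0,"rz":0},{"gripper":1,"tx":0,"ty":0,"tz":0,"rx":0,"ry":0,"rz":0}]';python3 - <<'E'
from h import *
p=viewer.get_image('side');rep()
for uv in [(170,235),(170,250),(240,220),(240,230),(185,228),(185,250)]:
    w=world(p,*uv);d=w-HINGE;print(uv,w.round(0),'ang',np.arctan2(d[2],-d@HX).round(3))
o=ctrl.get_obs();print(np.abs(o['qvel']).max())
E
```

```text
t: 11.42
ee_pos: [681.3, 104.6, 369.8]
orientation: [-0.476, -2.517, -0.142]
ft_force: [-0.5, -0.3, 0.5]
width: 0.4
t 11.47 tip rel btn (hinge axes) 137.8 0.7 158.3 F [ 1.   0.4 -0.1] w 0.3
 turn to upright [-5.00e-02 -3.36e+01 -1.00e-02] shift tip->btn tool [ 27.2  -0.5 208.1] q [ 0.09  0.66  1.35  0.25  1.66 -1.15]
(170, 235) [519. 217. 147.] ang 1.099
(170, 250) [547. 213.  94.] ang 1.103
(240, 220) [491. 127. 135.] ang 1.102
(240, 230) [508. 119.  98.] ang 1.1
(185, 228) [507. 200. 156.] ang 1.101
(185, 250) [547. 192.  79.] ang 1.095
0.003594591755193146
```

The lid measures 1.10 rad, so it's at its stop, and the arm is still and clear of everything.

```bash
python3 -c "from workcell import ctrl;print(ctrl.close_job())"
```

```text
the job is handed in; nothing more can be done
None
```

The slide case is standing fully open by itself, and the job was handed in at about 11.5 s of the 35 s allowed.

- **Pressing the button:** I pushed it in about 6 mm with the closed fingertips, until it bottomed out at about 9 N, and the catch freed.
- **Letting the lid rise:** I backed the fingertips off at about 0.2 rad/s, tilting them partly with the lid. The upward push fell from about 2 N to under 1 N, close to the sensor's noise by the end. The pictures up to about 0.9 rad showed the lid following at the commanded angle. Between there and the stop I took no picture.
- **Last checks:** Six depth points on the lid gave 1.095 to 1.103 rad, against a stop at 1.1. The arm was at rest and well clear, with only noise on the force reading. The narrow case looked shut in the last side view, and I never touched it or the pink look-alike.

No check failed. My first move command was refused because its rows left out some fields. The arm didn't move, and I resent the move with full rows.

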